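# Clamp the blood-tube rack through the L-slot

### The arm

A 6-joint arm with a two-finger parallel gripper is mounted at the origin on the work surface. World frame = base frame: x ahead of the robot, y to its left, z up, the work surface at z = 0. Lengths are in m, angles in rad, forces in N, time in s.
With the tool pointing down it reaches from about 0.3 to 0.775 m from the base axis. Payload 14.6 kg.
Tool frame: the origin (TCP) lies midway between the tips of the shut fingers; the grasp point (between the pads) lies 19 mm behind it; z points along the fingers, y is the line along which they close (so a half turn about z gives the same grasp; the last joint's range is limited). The gripper opens to 85 mm and grips with 20 to 120 N. Pads are 22 mm wide; open, the fingers measure 114 mm over their backs; the gripper's body (76 mm by 85 mm) begins 54 mm behind the grasp point. The pads swing forward as they close: fully open they stand 13 mm farther back than shut.
Start: joints at [1.2, 0.3, 1.521, -0, 1.321, -0.067], TCP at [0.165, 0.525, 0.231] pointing down, gripper open.
Joint ranges: [-3.03, 3.03], [-0.79, 2.21], [0.23, 2.52], [-1.04, 4.18], [0, 3.07], [-2.55, 2.55]. Speed limits (rad/s): [2.22, 2.22, 2.57, 3.14, 3.14, 3.14].

### API

Orientations are given as a rotation vector (axis times angle).
In Python, from station import ctrl, eyes gives the robot as it stands. The module is installed in compiled form; this text tells all that it offers.
- The arm moves only by the tool step_arm, never from a script. Its argument "motion" is a list of rows, each a list of 7 numbers: the shift along the tool's x, y, z in cm, then the turn, a rotation vector about the tool's x, y, z in degrees, then the closure, from -1 (fully open) to 1 (shut). In form: [[tx, ty, tz, ax, ay, az, gripper], ...]. A call has exactly 10 rows; each row is the pose to reach, as a shift and turn from the pose commanded when the call began, along the tool's axes at that moment; what a row does not reach only later rows make up. A row lasts 1/12 s, in which the tool goes at most 41.7 mm and 7.16 degrees, less where a joint would pass 70% of its speed; a pose out of reach is approached as far as the arm can. A call with a gripper value outside its range is refused whole. The fingers move at their own pace and stop on an object; "squeeze" is the grip in N (left out, the last holds). Time passes only in rows, so rows that repeat a pose let the fingers close, or fill a call up. It gives the time, the measured TCP pose, the force, the opening and the grip force at its end, in the units of the state.
- ctrl.sense(): the state, without advancing time (a new reading comes with each control period).
- eyes.snapshot(name): name is "scene" or "top"; returns a dict with "image" (480x640x3 uint8, red, green, blue), "fx", "fy", "cx", "cy" (pixels), "k1" (the pictures are not rectified: a ray, as slopes to the right and down, at radius r is drawn at 1 + k1 r^2 times it, then the intrinsics apply), "camera_from_world" (4x4, takes a point from world to camera coordinates). Camera axes: x right, y down, z forward; pixel columns grow to the right and rows downward; lengths in m; the calibration is good to about 2 mm. A picture is of the moment at which its call begins. There is no depth.
- ctrl.sign_off(): hands the job in; it is judged then, once.
The state is a dict: "clock": time; "joint_pos": joint angles; "qvel": joint speeds; "joint_efforts": joint torques, N m; "ee_pos": TCP position; "eef_rot": TCP orientation; "force": force on the tool from outside, world axes, zero at the start; "moment": the same for the moment, N m; "finger_gap": finger opening in m; "grasp_force": force on a finger pad.
Only numpy, scipy, OpenCV 4.12 (cv2) and the standard library are available. Lean on these libraries where they do the work, as an engineer would, in place of code of your own. Each camera call takes 0.05 s, during which the arm holds its last target. There are 200 camera calls.

### The job

Clamp the blood-tube rack in its carrier: push the red knob along the long leg of the L-shaped slot until it is at the corner and the orange shoe is up against the rack, then push it sideways to the very end of the short leg, where it is locked. Only push the knob with the fingertips, never pull it up out of its slot, and leave the bottle, tube holders and needle where they are.

Things in the scene. Friction and masses are not known exactly. Their poses are not given: they have to be found in the camera images.
- dock: The carrier, fixed to the table. Origin: on the table under the centre of its slotted deck; +x runs along the slot's long leg towards the rack, +y along the short leg. Deck: white over black, 150 (x) by 110 mm (y), top 45 mm above the table, with a dark L-shaped slot (13 mm wide, 14 mm deep). Aluminium base plate 8 mm high, x -85 to +335, y -105 to +105 mm.
- slot_start (a point): Centre line of the slot at the beginning of the long leg, at the deck's top (dock frame -45, -20, 45 mm): the knob's axis stands here when the long travel is 0.
- slot_corner (a point): Centre line of the slot at the corner of the L, at the deck's top (dock frame 35, -20, 45 mm), 80 mm from slot_start.
- slot_end (a point): Centre line of the slot at the locked end of the short leg, at the deck's top (dock frame 35, 20, 45 mm), 40 mm from slot_corner.
- knob (a point): Centre of the red knob, an upright cylinder 22 mm across and 38 mm tall, underside 2 mm and top 40 mm above the deck. Its 10 mm steel pin runs in the slot with 1.5 mm of play each side; the slot's walls and ends stop it. The knob cannot tip, resists sliding with about 2 to 4 N and stays where it is left. A spring (6 N) keeps it down.
- rod (a joint): Travel of knob, steel rod and orange shoe (40 mm high, in the gap between deck and rack) along the long leg (dock +x), m: 0 at slot_start, 0.080 at the corner and all along the short leg (hard stop about 0.0815), where the shoe meets the rack. The white rack of coloured-capped tubes, part of the carrier, fills dock x 180 to 320, y -95 to 95 mm, 118 mm high.
- cross (a joint): Travel of the knob along the short leg (dock +y), m: 0 in the long leg, 0.040 at slot_end (hard stop at about 0.0415).
- pin (a joint): How far the knob is pulled up against its spring, m: 0 is down in the slot.
- antiseptic_center (a point): Centre of the body of the loose green antiseptic bottle (75 by 95 mm, 170 mm tall, 226 mm with its white pump), 85 mm above the table. Leave alone.
- holder_a_center (a point): Middle of a loose clear plastic tube holder standing on its flange (38 mm flange, 27 mm barrel, 58 mm tall), to the left (dock +y) of the deck. Leave alone.
- holder_b_center (a point): Middle of a second such tube holder, to the right (dock -y) of the carrier. Leave alone.
- needle_center (a point): Middle of a loose capped needle lying on the table, green and white, 80 mm long, 13 mm thick, to the left (dock +y). Leave alone.

How it is judged:
By the outcome, as a careful person would: the job done as asked, in the order asked, and still so for the second after the job is handed in, with the robot touching nothing.
It also fails if it takes over 51 s, if anything falls off the work surface, if the arm or the gripper's body presses on something with over 40 N, if the wrist force passes 120 N, or if a joint passes its speed limit or range.

## Working session

There is one attempt and no reset: what is moved stays moved. The work goes in short steps, Python scripts to look and compute and a tool call to move; the robot and the scene stay as the last step left them, time stands still between calls to the robot, and variables do not carry over. Pictures are saved under pics/ and viewed, at most 10 in all, crops included, and the job is handed in when it is done.

Besides the shell and the picture viewer there is one more tool, called by a JSON object that holds its "method" and its "body". step_arm: Moves the arm, as the interface text tells. Its arguments: {"type":"object","properties":{"motion":{"type":"array"},"squeeze":{"type":"number"}},"required":["motion"]}

```bash
mkdir -p pics; cat > h.py <<'E'
import numpy as np, cv2
from station import ctrl, eyes
def snap(n,f):
    s=eyes.snapshot(n); cv2.imwrite(f,s["image"][:,:,::-1]); return s
def ray(s,u,v):
    x=(u-s["cx"])/s["fx"]; y=(v-s["cy"])/s["fy"]; r=np.hypot(x,y); q=r
    for _ in range(20): q=r/(1+s["k1"]*q*q)
    k=q/r if r>0 else 1
    T=np.array(s["camera_from_world"]); R=T[:3,:3]
    return -R.T@T[:3,3], R.T@np.array([x*k,y*k,1])
def at(s,u,v,z):
    o,d=ray(s,u,v); return o+d*(z-o[2])/d[2]
def proj(s,p):
    T=np.array(s["camera_from_world"]); c=T[:3,:3]@p+T[:3,3]; a=c[:2]/c[2]; a=a*(1+s["k1"]*(a@a))
    return a*[s["fx"],s["fy"]]+[s["cx"],s["cy"]]
E
python3 - <<'E'
from h import *
import pickle
d={n:snap(n,f"pics/{n}0.png") for n in("scene","top")}
pickle.dump(d,open("s0.pkl","wb"))
for n in d: print(n,{k:v for k,v in d[n].items() if k!="image"}, ray(d[n],320,240)[0])
print(ctrl.sense())
E
```

```text
scene {'fx': 600.2050821451218, 'fy': 600.2050821451218, 'cx': 316.7580706698342, 'cy': 243.7149058031061, 'k1': -0.06295006263956782, 'camera_from_world': array([[-0.70908838,  0.70507989, -0.00748429,  0.45027433],
       [ 0.40488841,  0.39845447, -0.82298202, -0.18513687],
       [-0.57728593, -0.58659729, -0.56801811,  1.40278438],
       [ 0.        ,  0.        ,  0.        ,  1.        ]])} [1.20405176 0.57915875 0.6478126 ]
top {'fx': 479.2072434807534, 'fy': 479.2072434807534, 'cx': 315.09623390097363, 'cy': 230.23136034234935, 'k1': -0.08653380961620016, 'camera_from_world': array([[ 0.01376581, -0.99982102, -0.01297786,  0.01078717],
       [-0.98734103, -0.01154063, -0.15819138,  0.64274279],
       [ 0.15801329,  0.01499121, -0.98732318,  0.91704183],
       [ 0.        ,  0.        ,  0.        ,  1.        ]])} [0.48955303 0.00445533 1.00723302]
{'clock': 0.1, 'joint_pos': array([ 1.20040407e+00,  3.00377515e-01,  1.52152377e+00, -1.40795109e-05,
        1.32066453e+00, -6.65684603e-02]), 'qvel': array([-2.68996581e-03, -1.49462315e-03,  1.99414403e-05, -5.34808843e-04,
        5.96529190e-04, -1.34209876e-03]), 'joint_efforts': array([ 7.73907777e-04, -5.44386399e+01, -3.62378025e+01, -3.90870525e-05,
        2.99939486e-03,  3.96989526e-05]), 'ee_pos': array([0.16445983, 0.52462328, 0.23079689]), 'eef_rot': array([-4.75376463e-01, -3.10521783e+00,  1.49685291e-03]), 'force': array([ 0.14261364, -0.06228747, -0.606649  ]), 'moment': array([-0.00243926,  0.01280363,  0.01494724]), 'grasp_force': 0.0, 'finger_gap': 0.08567348496408156}
```

View pics/top0.png

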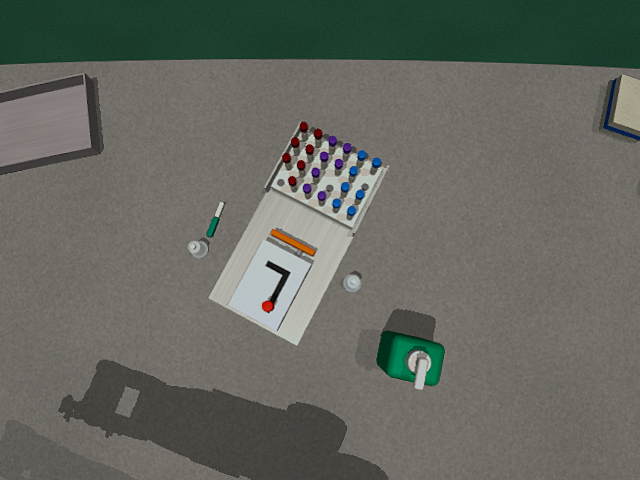

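View pics/scene0.png

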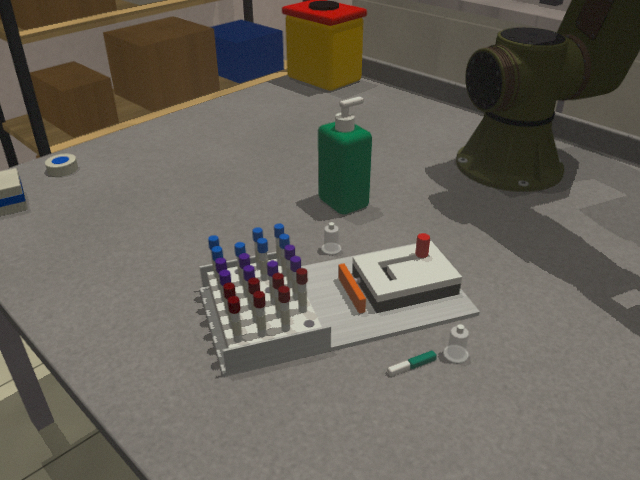

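The top view shows the deck around (270,285), with the knob at (268,307) and the slot corner near (289,271). The slot end is near (267,264), and the bottle is at (412,360). I'll enlarge both views.

```bash
python3 - <<'E'
from h import *
a=cv2.imread("pics/top0.png")[220:350,200:370]; b=cv2.imread("pics/scene0.png")[220:320,340:490]
cv2.imwrite("pics/a.png",cv2.resize(a,None,fx=4.5,fy=4.5,interpolation=2)); cv2.imwrite("pics/b.png",cv2.resize(b,None,fx=5,fy=5,interpolation=2))
E
```

```text
(no output)
```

View pics/a.png

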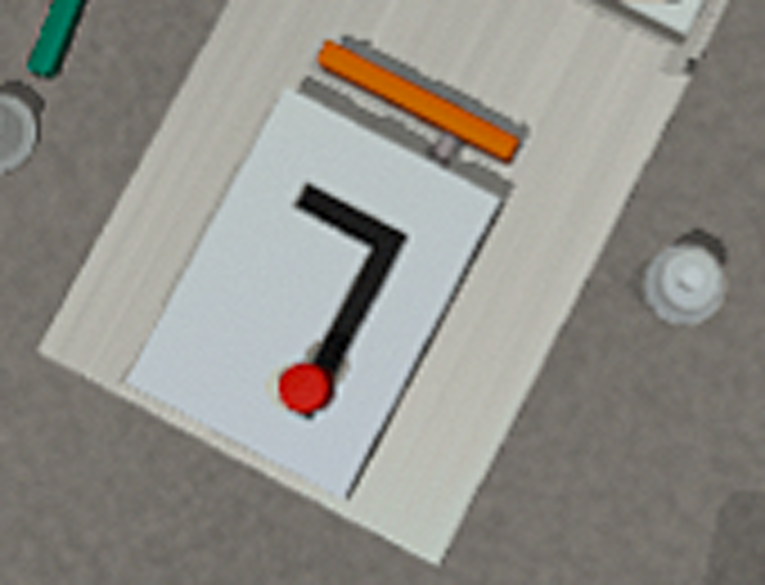

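View pics/b.png

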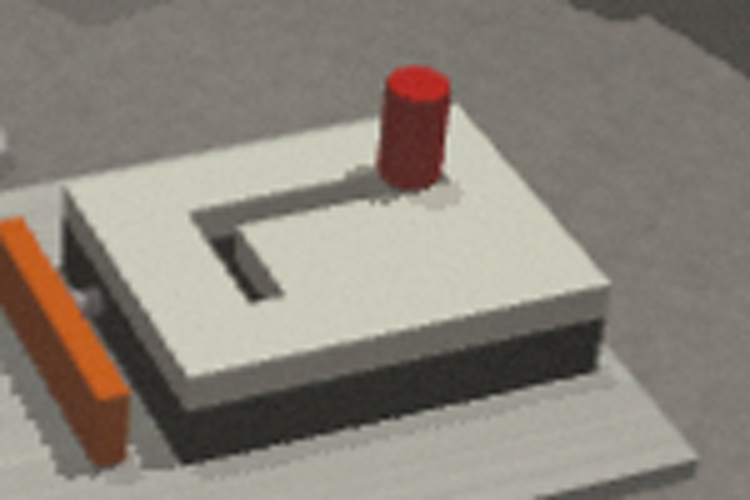

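The top crop shows the deck corners at (289,90), (502,195), (347,497) and (127,380), and the knob top at (304,388). The scene crop shows the corners at (65,190), (458,105), (610,287) and (188,378), and the knob top at (418,84). I'll fit the dock pose from these.

```bash
cat >> h.py <<'E'
def dock(p,x,y,z):
    c,s=np.cos(p[2]),np.sin(p[2]); return np.array([p[0]+c*x-s*y,p[1]+s*x+c*y,z])
E
python3 - <<'E'
from h import *
import pickle
from scipy.optimize import least_squares
d=pickle.load(open("s0.pkl","rb"))
C=[(.075,.055),(.075,-.055),(-.075,-.055),(-.075,.055)]
T=np.array([(289,90),(502,195),(347,497),(127,380)])/4.5+[200,220]
S=np.array([(188,378),(65,190),(458,105),(610,287)])/5+[340,220]
kt=np.array((304,388))/4.5+[200,220]; ks=np.array((418,84))/5+[340,220]
for use in("t","s","ts"):
    f=lambda p:np.concatenate([proj(d[n],dock(p,*c,.045))-q for n,Q,k in(("top",T,"t"),("scene",S,"s")) if k in use for c,q in zip(C,Q)])
    r=least_squares(f,[.4,.1,-.5]); p=r.x; print(use,p,np.abs(r.fun).max())
    for n,q in(("top",kt),("scene",ks)):
        w=at(d[n],*q,.085); c,s=np.cos(p[2]),np.sin(p[2]); e=w[:2]-p[:2]; print(" knob",n,w, "dock",c*e[0]+s*e[1],-s*e[0]+c*e[1])
print(dock(p,-.045,-.02,.045),dock(p,.035,-.02,.045),dock(p,.035,.02,.045))
from scipy.spatial.transform import Rotation as R
st=ctrl.sense(); print(R.from_rotvec(st["eef_rot"]).as_matrix().round(3),np.linalg.norm(p[:2]))
# bottle, holders
print(at(d["top"],420,362,.2),at(d["top"],352,283,.03),at(d["top"],198,248,.03))
E
```

```text
t [ 0.53290917  0.1073882  -0.46420471] 1.1525960647526574
 knob top [0.48918482 0.10719282 0.085     ] dock -0.039009864224516806 -0.019750612141735922
 knob scene [0.49186747 0.11126427 0.085     ] dock -0.03843393492908184 -0.014908960381434237
s [ 0.53467686  0.11209767 -0.46702522] 0.8213056941455079
 knob top [0.48918482 0.10719282 0.085     ] dock -0.03841204289198216 -0.024861567260227133
 knob scene [0.49186747 0.11126427 0.085     ] dock -0.037849771796075425 -0.0200183103461165
ts [ 0.53311795  0.10959976 -0.46529114] 1.7477259237414842
 knob top [0.48918482 0.10719282 0.085     ] dock -0.038182680731861804 -0.021863108216313924
 knob scene [0.49186747 0.11126427 0.085     ] dock -0.03761201192394505 -0.017020833602762617
[0.48392819 0.11191668 0.045     ] [0.55542347 0.07602204 0.045     ] [0.57337079 0.11176968 0.045     ]
[[-0.954  0.299 -0.   ]
 [ 0.299  0.954 -0.001]
 [ 0.    -0.001 -1.   ]] 0.5442672623879087
[ 0.40101387 -0.15907715  0.2       ] [ 0.53831098 -0.05714451  0.03      ] [0.60585479 0.26127531 0.03      ]
```

{"method": "step_arm", "body": {"motion": [[-2,-1.5,0,0,0,1,1],[-4,-3,0,0,0,2,1],[-7,-5,0,0,0,4,1],[-10,-7.4,1,0,0,5,1],[-13,-9.6,2,0,0,6,1],[-16,-11.8,2,0,0,7,1],[-19,-14,3,0,0,8,1],[-22,-16.2,3,0,0,9.3,1],[-25,-18.4,4,0,0,9.3,1],[-27,-20,4,0,0,9.3,1]]}}

```text
clock: 0.93
ee_pos: [0.3631, 0.2506, 0.1899]
eef_rot: [-0.727, -3.055, 0.002]
force: [-0.5, 1.1, -0.6]
finger_gap: -0.0004
grasp_force: 0.0
```

```bash
cat >> h.py <<'E'
from scipy.spatial.transform import Rotation as R
P=np.array([.533,.1095,-.4653])
def where(tx,ty,tz):
    s=ctrl.sense(); M=R.from_rotvec(s["eef_rot"]).as_matrix(); e=s["ee_pos"]
    c,n=np.cos(P[2]),np.sin(P[2]); a=e[:2]-P[:2]
    print("t",s["clock"],"dock mm",(1000*np.array([c*a[0]+n*a[1],-n*a[0]+c*a[1],e[2]])).round(1),"yaw",np.degrees(np.arctan2(M[1,0],M[0,0])), "gap",s["finger_gap"])
    print("shift cm",(100*M.T@(dock(P,tx,ty,tz)-e)).round(2), "F",s["force"].round(1))
E
python3 -c "
from h import *; where(-.078,-.02,.13)"
```

```text
t 0.9333 dock mm [-215.2   49.9  189.9] yaw 153.22543608376824 gap -0.0003958856143187356
shift cm [-13.74  -6.95   5.99] F [-0.5  1.1 -0.6]
```

{"method": "step_arm", "body": {"motion": [[-2,-1,0,0,0,0,1],[-4,-2,1,0,0,0,1],[-6,-3,2,0,0,0,1],[-8,-4,3,0,0,0,1],[-10,-5,4,0,0,0,1],[-12,-6,5,0,0,0,1],[-13,-6.7,5.5,0,0,0,1],[-13.2,-6.8,5.8,0,0,0,1],[-13.2,-6.8,5.8,0,0,0,1],[-13.2,-6.8,5.8,0,0,0,1]]}}

```text
clock: 1.77
ee_pos: [0.4494, 0.1335, 0.1333]
eef_rot: [-0.725, -3.056, 0.0]
force: [0.3, 0.2, 0.5]
finger_gap: 0.0003
grasp_force: 0.0
```

```bash
python3 -c "
from h import *; where(-.078,-.02,.062)
s=snap('scene','pics/s1.png'); cv2.imwrite('pics/s1c.png',cv2.resize(s['image'][150:330,340:560,::-1],None,fx=3.3,fy=3.3,interpolation=2))"
```

```text
t 1.7667 dock mm [-85.5 -16.  133.3] yaw 153.293205219221 gap 0.00027702021802012745
shift cm [-0.75 -0.4   7.13] F [0.3 0.2 0.5]
```

View pics/s1c.png

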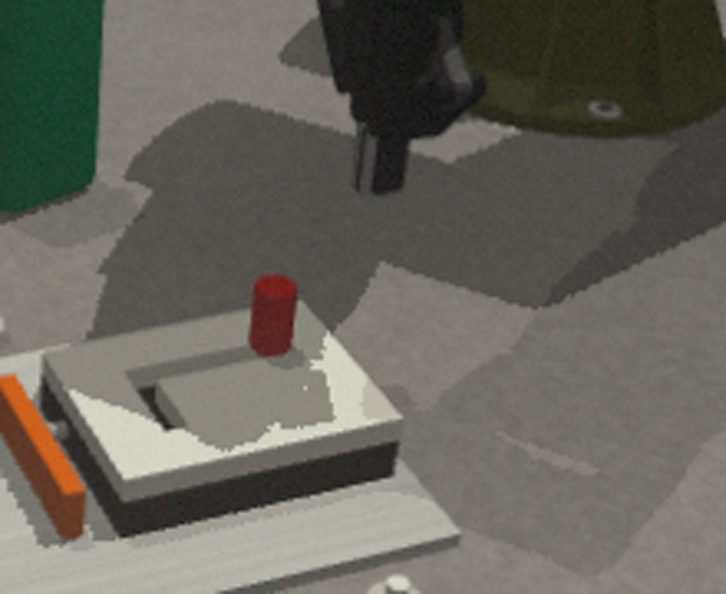

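The shut fingertips (crop 380,188) hang behind the knob (273,315), clear of everything. I'll descend behind the knob.

{"method": "step_arm", "body": {"motion": [[-0.2,-0.2,1,0,0,0,1],[-0.3,-0.4,2,0,0,0,1],[-0.3,-0.4,3,0,0,0,1],[-0.3,-0.4,4,0,0,0,1],[-0.3,-0.4,5,0,0,0,1],[-0.3,-0.4,5.8,0,0,0,1],[-0.3,-0.4,6.5,0,0,0,1],[-0.3,-0.4,7,0,0,0,1],[-0.3,-0.4,7.1,0,0,0,1],[-0.3,-0.4,7.1,0,0,0,1]]}}

```text
clock: 2.65
ee_pos: [0.4505, 0.1282, 0.0621]
eef_rot: [-0.725, -3.056, 0.0]
force: [-0.5, 0.2, -0.7]
finger_gap: -0.0002
grasp_force: 0.0
```

{"method": "step_arm", "body": {"motion": [[-0.3,0,0,0,0,0,1],[-0.6,0,0,0,0,0,1],[-0.9,0,0,0,0,0,1],[-1.2,0,0,0,0,0,1],[-1.5,0,0,0,0,0,1],[-1.8,0,0,0,0,0,1],[-2.1,0,0,0,0,0,1],[-2.4,0,0,0,0,0,1],[-2.7,0,0,0,0,0,1],[-3,0,0,0,0,0,1]]}}

```text
clock: 3.48
ee_pos: [0.4775, 0.1147, 0.0623]
eef_rot: [-0.725, -3.056, 0.0]
force: [-2.2, 0.9, 1.8]
finger_gap: 0.0001
grasp_force: 1.4
```

```bash
python3 -c "
from h import *; where(.01,-.02,.062)"
```

```text
t 3.4833 dock mm [-51.9 -20.3  62.3] yaw 153.29591142700014 gap 7.926324639019732e-05
shift cm [-6.19  0.03  0.03] F [-2.2  0.9  1.8]
```

{"method": "step_arm", "body": {"motion": [[-0.6,0,0,0,0,0,1],[-1.2,0,0,0,0,0,1],[-1.8,0,0,0,0,0,1],[-2.4,0,0,0,0,0,1],[-3,0,0,0,0,0,1],[-3.6,0,0,0,0,0,1],[-4.1,0,0,0,0,0,1],[-4.5,0,0,0,0,0,1],[-4.8,0,0,0,0,0,1],[-5,0,0,0,0,0,1]]}}

```text
clock: 4.32
ee_pos: [0.5223, 0.0921, 0.0622]
eef_rot: [-0.726, -3.057, 0.0]
force: [-4.1, 2.2, 1.6]
finger_gap: 0.0001
grasp_force: 1.3
```

```bash
python3 -c "
from h import *; where(.013,-.02,.062)"
```

```text
t 4.3167 dock mm [ -1.7 -20.3  62.2] yaw 153.28955707756418 gap 0.00010406586861061894
shift cm [-1.47  0.04  0.02] F [-4.1  2.2  1.6]
```

{"method": "step_arm", "body": {"motion": [[-0.2,0,0,0,0,0,1],[-0.4,0,0,0,0,0,1],[-0.6,0,0,0,0,0,1],[-0.75,0,0,0,0,0,1],[-0.9,0,0,0,0,0,1],[-1.0,0,0,0,0,0,1],[-1.1,0,0,0,0,0,1],[-1.2,0,0,0,0,0,1],[-1.3,0,0,0,0,0,1],[-1.3,0,0,0,0,0,1]]}}

```text
clock: 5.15
ee_pos: [0.5338, 0.0863, 0.0623]
eef_rot: [0.726, 3.057, 0.0]
force: [-2.2, 1.0, 1.8]
finger_gap: -0.0002
grasp_force: 1.0
```

```bash
python3 -c "
from h import *; where(.013,-.02,.062)"
```

```text
t 5.15 dock mm [ 11.1 -20.3  62.3] yaw 153.29039744110165 gap -0.00015716193407603883
shift cm [-0.19  0.03  0.03] F [-2.2  1.   1.8]
```

No stop yet, so I'll press on gently until it meets it.

{"method": "step_arm", "body": {"motion": [[-0.03,0,0,0,0,0,1],[-0.06,0,0,0,0,0,1],[-0.09,0,0,0,0,0,1],[-0.12,0,0,0,0,0,1],[-0.15,0,0,0,0,0,1],[-0.18,0,0,0,0,0,1],[-0.21,0,0,0,0,0,1],[-0.24,0,0,0,0,0,1],[-0.27,0,0,0,0,0,1],[-0.3,0,0,0,0,0,1]]}}

```text
clock: 5.98
ee_pos: [0.5364, 0.085, 0.0623]
eef_rot: [0.726, 3.057, -0.0]
force: [-2.3, 0.4, 1.0]
finger_gap: -0.0001
grasp_force: 1.3
```

```bash
python3 -c "
from h import *; where(.013,-.02,.062)"
```

```text
t 5.9833 dock mm [ 14.  -20.4  62.3] yaw 153.29340121061173 gap -0.00010129445916568269
shift cm [0.1  0.04 0.03] F [-2.3  0.4  1. ]
```

{"method": "step_arm", "body": {"motion": [[-0.03,0,0,0,0,0,1],[-0.06,0,0,0,0,0,1],[-0.09,0,0,0,0,0,1],[-0.12,0,0,0,0,0,1],[-0.15,0,0,0,0,0,1],[-0.18,0,0,0,0,0,1],[-0.21,0,0,0,0,0,1],[-0.24,0,0,0,0,0,1],[-0.27,0,0,0,0,0,1],[-0.3,0,0,0,0,0,1]]}}

```text
clock: 6.82
ee_pos: [0.538, 0.0842, 0.0623]
eef_rot: [-0.725, -3.054, 0.0]
force: [-13.6, 5.7, 8.4]
finger_gap: 0.0002
grasp_force: 7.4
```

```bash
python3 -c "
from h import *; where(.013,-.02,.062)
s=snap('scene','pics/s2.png'); cv2.imwrite('pics/s2c.png',cv2.resize(s['image'][180:330,300:500,::-1],None,fx=4,fy=4,interpolation=2))"
```

```text
t 6.8167 dock mm [ 15.8 -20.4  62.3] yaw 153.30100815147568 gap 0.0002453910527826646
shift cm [0.28 0.03 0.03] F [-13.6   5.7   8.4]
```

View pics/s2c.png

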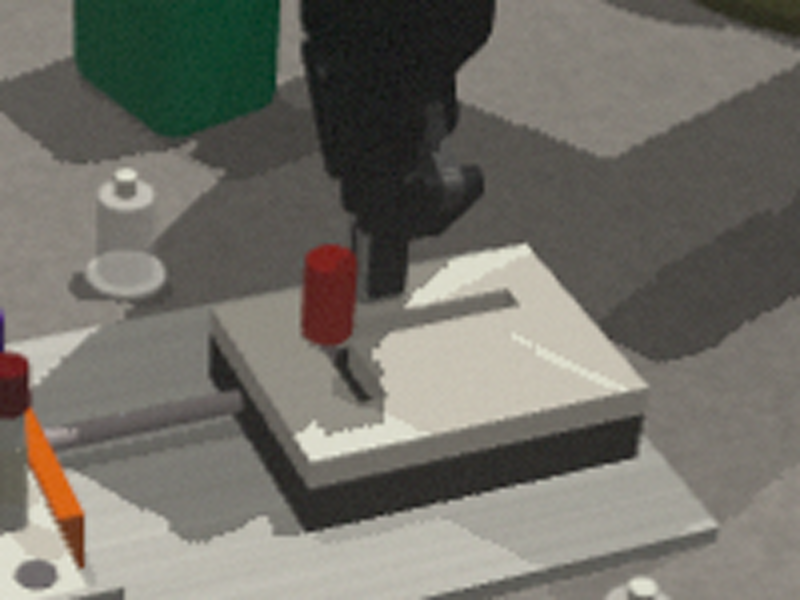

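The knob is at the corner: its crop position is (328,295), it stands over the short leg, and the 16 N reaction shows the hard stop. The shoe at (55,490) is against the rack. Next I'll back off and go around to the knob's -y side.

{"method": "step_arm", "body": {"motion": [[0.7,0,0,0,0,0,1],[1.4,0,0,0,0,0,1],[2,0,0,0,0,0,1],[2,-1,0,0,0,0,1],[2,-2,0,0,0,0,1],[2,-3,0,0,0,0,1],[2,-4,0,0,0,0,1],[2,-4.4,0,0,0,0,1],[2,-4.5,0,0,0,0,1],[2,-4.5,0,0,0,0,1]]}}

```text
clock: 7.7
ee_pos: [0.501, 0.0521, 0.0624]
eef_rot: [0.727, 3.056, 0.0]
force: [0.5, 0.4, 0.4]
finger_gap: -0.0002
grasp_force: 0.0
```

{"method": "step_arm", "body": {"motion": [[-0.6,0,0,0,0,0,1],[-1.2,0,0,0,0,0,1],[-1.8,0,0,0,0,0,1],[-2.4,0,0,0,0,0,1],[-3,0,0,0,0,0,1],[-3.5,0,0,0,0,0,1],[-3.9,0,0,0,0,0,1],[-4.1,0,0,0,0,0,1],[-4.1,0,0,0,0,0,1],[-4.1,0,0,0,0,0,1]]}}

```text
clock: 8.53
ee_pos: [0.5374, 0.0341, 0.0622]
eef_rot: [-0.726, -3.056, 0.0]
force: [0.2, -0.6, -0.4]
finger_gap: 0.0001
grasp_force: 0.0
```

```bash
python3 -c "
from h import *; where(.0375,-.047,.062)"
```

```text
t 8.5333 dock mm [ 37.8 -65.4  62.2] yaw 153.28998813752705 gap 5.2483372806542675e-05
shift cm [0.03 1.84 0.02] F [ 0.2 -0.6 -0.4]
```

{"method": "step_arm", "body": {"motion": [[0,0.4,0,0,0,0,1],[0,0.8,0,0,0,0,1],[0,1.2,0,0,0,0,1],[0,1.6,0,0,0,0,1],[0,1.9,0,0,0,0,1],[0,2.2,0,0,0,0,1],[0,2.5,0,0,0,0,1],[0,2.8,0,0,0,0,1],[0,3.1,0,0,0,0,1],[0,3.4,0,0,0,0,1]]}}

```text
clock: 9.37
ee_pos: [0.5529, 0.0646, 0.0623]
eef_rot: [-0.726, -3.056, 0.0]
force: [-2.3, -2.1, 1.0]
finger_gap: -0.0001
grasp_force: 1.6
```

```bash
python3 -c "
from h import *; where(.0375,-.01,.062)"
```

```text
t 9.3667 dock mm [ 37.9 -31.2  62.3] yaw 153.28893701820172 gap -5.749155865238321e-05
shift cm [0.04 2.12 0.02] F [-2.3 -2.1  1. ]
```

{"method": "step_arm", "body": {"motion": [[0,0.3,0,0,0,0,1],[0,0.6,0,0,0,0,1],[0,0.9,0,0,0,0,1],[0,1.2,0,0,0,0,1],[0,1.5,0,0,0,0,1],[0,1.7,0,0,0,0,1],[0,1.9,0,0,0,0,1],[0,2.1,0,0,0,0,1],[0,2.2,0,0,0,0,1],[0,2.3,0,0,0,0,1]]}}

```text
clock: 10.2
ee_pos: [0.5632, 0.0851, 0.0623]
eef_rot: [-0.726, -3.057, 0.0]
force: [-2.8, -3.0, 1.9]
finger_gap: 0.0001
grasp_force: 1.5
```

```bash
python3 -c "
from h import *; where(.0375,-.00,.062)
s=snap('scene','pics/s3.png'); cv2.imwrite('pics/s3c.png',cv2.resize(s['image'][180:330,300:500,::-1],None,fx=4,fy=4,interpolation=2))"
```

```text
t 10.2 dock mm [38.  -8.3 62.3] yaw 153.29498499015992 gap 9.697531202270222e-05
shift cm [0.05 0.83 0.03] F [-2.8 -3.   1.9]
```

View pics/s3c.png

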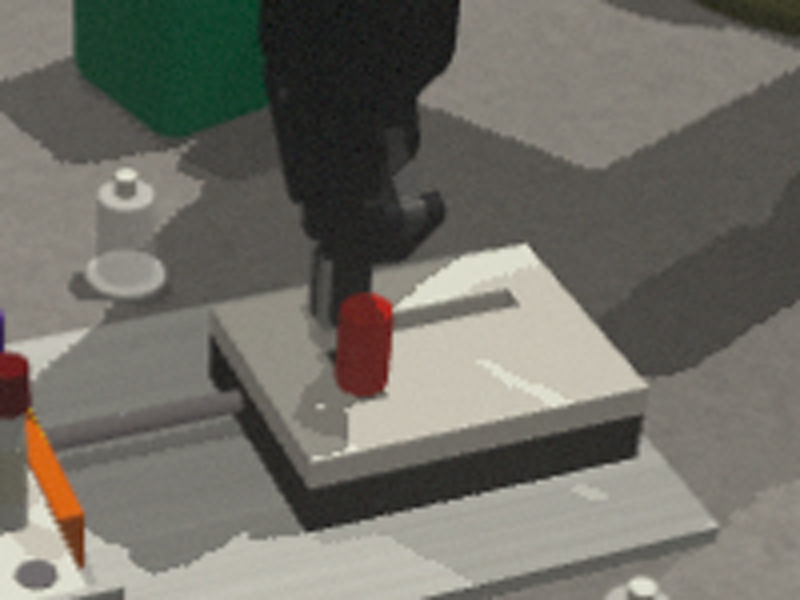

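The knob (crop 363,345) is most of the way along the short leg and still moving freely. I'll continue slowly to the stop.

{"method": "step_arm", "body": {"motion": [[0,0.06,0,0,0,0,1],[0,0.12,0,0,0,0,1],[0,0.18,0,0,0,0,1],[0,0.24,0,0,0,0,1],[0,0.3,0,0,0,0,1],[0,0.36,0,0,0,0,1],[0,0.42,0,0,0,0,1],[0,0.48,0,0,0,0,1],[0,0.54,0,0,0,0,1],[0,0.6,0,0,0,0,1]]}}

```text
clock: 11.08
ee_pos: [0.5657, 0.0901, 0.0623]
eef_rot: [-0.725, -3.056, 0.001]
force: [-5.5, -7.7, 4.6]
finger_gap: 0.0001
grasp_force: 4.8
```

{"method": "step_arm", "body": {"motion": [[0,0.03,0,0,0,0,1],[0,0.06,0,0,0,0,1],[0,0.09,0,0,0,0,1],[0,0.12,0,0,0,0,1],[0,0.15,0,0,0,0,1],[0,0.18,0,0,0,0,1],[0,0.21,0,0,0,0,1],[0,0.24,0,0,0,0,1],[0,0.27,0,0,0,0,1],[0,0.3,0,0,0,0,1]]}}

```text
clock: 11.92
ee_pos: [0.5663, 0.091, 0.0623]
eef_rot: [-0.726, -3.054, 0.006]
force: [-13.9, -21.6, 10.6]
finger_gap: 0.0003
grasp_force: 12.8
```

The force rose to about 28 N with almost no motion, so it's at the end stop. I'll back off, lift and check.

{"method": "step_arm", "body": {"motion": [[0,-0.3,0,0,0,0,1],[0,-0.8,0,0,0,0,1],[0,-1.4,0,0,0,0,1],[0,-2,0,0,0,0,1],[0,-2.5,0,0,0,0,1],[0,-2.5,-2,0,0,0,1],[0,-2.5,-4,0,0,0,1],[0,-2.5,-7,0,0,0,1],[0,-2.5,-10,0,0,0,1],[0,-2.5,-12,0,0,0,1]]}}

```text
clock: 12.75
ee_pos: [0.5564, 0.0706, 0.1852]
eef_rot: [0.725, 3.054, 0.002]
force: [0.2, -0.8, 0.4]
finger_gap: -0.0003
grasp_force: 0.0
```

{"method": "step_arm", "body": {"motion": [[2,0,0,0,0,0,1],[5,0,0,0,0,0,1],[8,0,0,0,0,0,1],[11,0,0,0,0,0,1],[14,0,0,0,0,0,1],[17,0,0,0,0,0,1],[18,0,0,0,0,0,1],[18,0,0,0,0,0,1],[18,0,0,0,0,0,1],[18,0,0,0,0,0,1]]}}

```text
clock: 13.58
ee_pos: [0.3961, 0.1513, 0.1824]
eef_rot: [0.726, 3.056, 0.0]
force: [0.6, -0.6, 0.4]
finger_gap: 0.0001
grasp_force: 0.0
```

```bash
python3 -c "
from h import *; where(.0375,-.00,.062)
a=snap('scene','pics/s4.png')['image'][150:420,200:500,::-1]; s=snap('top','pics/t4.png'); b=s['image'][190:350,180:380,::-1]
b=cv2.resize(b,(440,352),interpolation=2); a=cv2.resize(a,(360,324),interpolation=2)
o=np.zeros((352,800,3),np.uint8); o[:,:440]=b; o[:324,440:]=a; cv2.imwrite('pics/f.png',o)
m=s['image'].astype(int); m=m[230:330,220:320]; k=(m[...,0]>120)&(m[...,1]<50)&(m[...,2]<50); v,u=np.nonzero(k); w=at(s,u.mean()+220,v.mean()+230,.083); print(len(u),w,dock(P,.0365,.0215,.085))"
```

```text
t 13.5833 dock mm [-141.1  -24.1  182.4] yaw 153.27206875549686 gap 6.934149917486372e-05
shift cm [-17.85   2.43  12.05] F [ 0.6 -0.6  0.4]
85 [0.57542132 0.11169797 0.083     ] [0.57526643 0.11233705 0.085     ]
```

View pics/f.png

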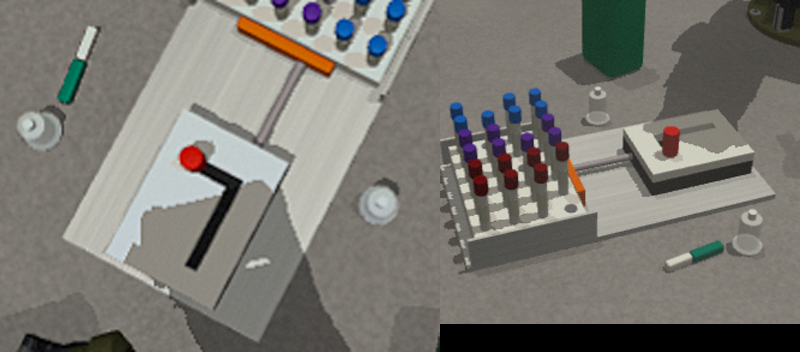

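The knob (193,158 in the top crop) sits at the end of the short leg, within 1 mm of the expected spot. The shoe is at the rack, the holders and needle are undisturbed, and the arm is clear.

```bash
python3 -c "
from station import ctrl; print(ctrl.sign_off())"
```

```text
the job is handed in; nothing more can be done
None
```

The rack is clamped: I pushed the knob to the corner with the shoe against the rack, then to the end of the short leg. The final pictures show it there, with the loose items untouched, and I handed the job in at about 14 s.

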